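# Shut off the red air valve in the bench service box

### The job

Shut off the compressed air at the soldering bench: push the aluminium cover of the grey service box fully aside by its black rib, over the closed half of the box, then push the red valve handle round until it is fully shut, square across its pipe. Push with the fingertips only, never taking hold of the rib or the handle. Leave the blue handle, the mug, the solder spool and the flux bottle where they are, and leave the cover open.

Things in the scene. Friction and masses are not known exactly. Their poses are not given: they have to be found in the camera images.
- airbox: grey air service box fixed on the bench, 290 mm (its x) by 390 mm (its y) by 75 mm high; origin at the centre of its underside. Its -y half (inside y -190 to 0, x -140 to 140 mm, floor 4 mm high) is a well with both valves under the sliding cover; its +y half is a closed flat deck 75 mm high. Guide rails 8 mm wide along its two x edges rise to 88 mm.
- cover (a joint): aluminium sliding cover plate, 272 mm (box x) by 195 mm (box y), 5 mm thick, top face 81.5 mm above the bench; it slides along +y of the box. Value in m: 0 = well fully covered, 0.18 = fully open at its stop, over the deck. It may start slightly open. About 3 N moves it and it stays where it is left.
- cover_rib (a point): centre of the black upright rib in the middle of the cover: 70 mm long (box x), 8 mm thick (box y), 25 mm high from the cover's top face, this point 12.5 mm below its top edge and 94 mm above the bench. Moves with the cover; axes parallel to the box's.
- red_pivot (a point): pivot of the red handle, on its vertical axis at the middle height of the handle, 56 mm above the bench. Red and blue valves may sit in either place in the well: 60 mm or -35 mm along the box's x, at -140 mm along its y.
- red_grip (a point): point on the red lever handle, 45 mm from its pivot, mid-section. The bar is 16 mm wide and 16 mm high, reaches 80 mm from the pivot. Turns with the handle: its y axis points along the bar to the free end, z up. 56 mm above the bench, 19 mm below the box's rim. Below lie only the pipe (top 31 mm above the bench) and, at the pivot, the valve body (top 35 mm).
- red_handle (a joint): angle of the red (marked) handle, rad, about the vertical axis at its pivot; 0 = open (points to the box's +y, along its pipe), grows anticlockwise from above to the stop at 1.571 = shut (points to the box's -x, across its pipe). About 4 N at 45 mm from the pivot moves it; it stays where left. Starts between 0 and 0.35.
- blue_grip (a point): point on the blue lever handle, 45 mm from its pivot, mid-section. The bar is 16 mm wide and 16 mm high, reaches 80 mm from the pivot. Turns with the handle: its y axis points along the bar to the free end, z up. 56 mm above the bench, 19 mm below the box's rim. Below lie only the pipe (top 31 mm above the bench) and, at the pivot, the valve body (top 35 mm).
- blue_handle (a joint): angle of the blue handle, not to be moved, rad, about the vertical axis at its pivot; 0 = open (points to the box's +y, along its pipe), grows anticlockwise from above to the stop at 1.571 = shut (points to the box's -x, across its pipe). About 4 N at 45 mm from the pivot moves it; it stays where left. Starts between 0 and 0.2.
- mug: black mug, 76 mm across, 85 mm high, standing loose beside the box; origin at the centre of its underside, handle to its +y
- spool: yellow solder spool, 54 mm across, 48 mm high, standing loose beside the box; origin at the centre of its underside
- flux: small amber flux bottle with black cap, 40 mm across, 95 mm high, standing loose beside the box; origin at the centre of its underside
Not all that is in view belongs to the job. Of the things like the mug, leave any that is pink or purple; of the rest the larger one is meant.

How it is judged (in metres and radians):
On the way, in this order (a step that is already met when the one before it is completed fails the run):
1. the cover is pushed fully aside (at least 160 of 180 mm) while the red handle is still open (value of joint cover above 0.16 m and value of joint red_handle below 0.6 rad), for 0.2 s.
2. the red handle is pushed shut, across its pipe (at least 1.48 of 1.571 rad) (value of joint red_handle above 1.48 rad), for 0.2 s.
At the end, for the whole second after the job is handed in: the cover is at least 160 mm open, the red handle at least at 1.48 rad and at rest, the blue handle's grip point within 8 mm of its start, mug, spool and flux bottle upright and within 20 mm of their starts (value of joint cover above 0.16 m and value of joint red_handle above 1.48 rad and distance of blue_grip from where it was at the start of the episode below 0.008 m and velocity of joint red_handle below 0.05 rad/s and velocity of joint cover below 0.01 m/s and not (distance of mug from where it was at the start of the episode above 0.02 m or angle between mug's own z axis and vertical above 0.3 rad) and not (distance of spool from where it was at the start of the episode above 0.02 m or angle between spool's own z axis and vertical above 0.3 rad) and not (distance of flux from where it was at the start of the episode above 0.02 m or angle between flux's own z axis and vertical above 0.3 rad)); the robot touches nothing.
It fails at once if the blue handle is moved (its grip point by over 8 mm) (not (distance of blue_grip from where it was at the start of the episode below 0.008 m)).
It fails at once if the mug, the spool or the flux bottle is moved over 20 mm, lifted or tipped ((distance of mug from where it was at the start of the episode above 0.02 m or angle between mug's own z axis and vertical above 0.3 rad) or (distance of spool from where it was at the start of the episode above 0.02 m or angle between spool's own z axis and vertical above 0.3 rad) or (distance of flux from where it was at the start of the episode above 0.02 m or angle between flux's own z axis and vertical above 0.3 rad)).
It fails at once if the red handle is taken between the fingers (y of the grasp point in the frame of red_grip between -0.04 and 0.04 m and z of the grasp point in the frame of red_grip between -0.014 and 0.014 m and x of the grasp point in the frame of red_grip between -0.006 and 0.006 m).
It fails at once if the cover's rib is taken between the fingers (x of the grasp point in the frame of cover_rib between -0.04 and 0.04 m and z of the grasp point in the frame of cover_rib between -0.018 and 0.018 m and y of the grasp point in the frame of cover_rib between -0.006 and 0.006 m).
It also fails if it takes over 48 s, if anything falls off the work surface, if the arm or the gripper's body presses on something with over 40 N, if the wrist force passes 120 N, or if a joint passes its speed limit or range.

### The arm

A 6-joint arm with a two-finger parallel gripper is mounted at the origin on the work surface. World frame = base frame: x ahead of the robot, y to its left, z up, the work surface at z = 0. Lengths are in m, angles in degrees, forces in N, time in s.
With the tool pointing down it reaches from about 0.35 to 0.775 m from the base axis. Payload 5.5 kg.
Tool frame: the origin (TCP) lies midway between the tips of the shut fingers; the grasp point (between the pads) lies 19 mm behind it (env.tcp_to_grasp is the distance from the TCP to the grasp point, in m); z points along the fingers, y is the line along which they close (so a half turn about z gives the same grasp; the last joint's range is limited). The gripper opens to 85 mm and grips with 20 to 120 N. Pads are 22 mm wide; open, the fingers measure 114 mm over their backs; the gripper's body (76 mm by 85 mm) begins 54 mm behind the grasp point. The pads swing forward as they close: fully open they stand 13 mm farther back than shut.
Start: joints at [-77.67, 17.945, 2.641, 74.691, 0, 82.002], TCP at [0.2, -0.539, 0.231] pointing down, gripper open.
Joint ranges: [-158.12, 158.12], [-49.38, 96.58], [-58.88, 72.47], [-126.05, 133.96], [-84.25, 85.87], [-180, 180]. Speed limits (degrees/s): [147.25, 147.25, 180, 180, 180, 180].

### API

Orientations are given as [roll, pitch, yaw] about the fixed x, y, z axes, in that order (R = Rz(yaw) Ry(pitch) Rx(roll)).
In Python, from plant import env, imaging, spotter gives the robot as it stands. The module is installed in compiled form; this text tells all that it offers.
- The arm moves only by the tool drive_tool, never from a script. Its argument "targets" is a list of rows, each a list of 7 numbers: the opening, from 0 (shut) to 1 (fully open), then the shift along the tool's x, y, z in m, then the turn, a rotation vector about the tool's x, y, z in degrees. In form: [[gripper, dx, dy, dz, wx, wy, wz], ...]. A call has 1 to 5 rows; each row is the pose to reach, as a shift and turn from the pose commanded when the call began, along the tool's axes at that moment; what a row does not reach only later rows make up. A row lasts 1/8 s, in which the tool goes at most 62.5 mm and 10.7 degrees, less where a joint would pass 70% of its speed; a pose out of reach is approached as far as the arm can. A call with a gripper value outside its range is refused whole. The fingers move at their own pace and stop on an object; "newtons" is the grip in N (left out, the last holds). Time passes only in rows, so rows that repeat a pose let the fingers close. It gives the time, the measured TCP pose, the force, the opening and the grip force at its end, in the units of the state.
- env.get_obs(): the state, without advancing time (a new reading comes with each control period).
- imaging.snapshot(name): name is "side" or "top" or "wrist"; returns a dict with "color" (400x640x3 uint8, red, green, blue), "range_z" (400x640 float32, m along the optical axis (not along the pixel's ray), 0 where there is no reading), "vertical_fov" (degrees; the focal length in pixels is half the picture's height over the tangent of half this angle, whatever the lens; pixels are square), "cx", "cy" (the principal point, pixels), "R" (3x3) and "t" (3): a world point X has camera coordinates R X + t; the wrist camera has in their place "mount" (4x4, takes a point from camera to tool coordinates, whose origin is the TCP and whose axes are the flange's). Camera axes: x right, y down, z forward; pixel columns grow to the right and rows downward; lengths in m; the calibration is good to about 2 mm. A picture is of the moment at which its call begins: read the wrist's pose just before it.
- env.job_done(): hands the job in; it is judged then, once.
Trained networks look in a picture, given as the dict that the camera call returned (one of the last four; its "shot" number tells which), for a name from the list of things; names that differ only in an ending like _2 or _b are one class to them, and where a whole thing is asked for, a point or a joint stands for the part that bears it (a point fixed in the world has none). Each returns a list of dicts, best first, with "conf" (0 to 1); they miss things now and then, are a little off and sometimes report something else, mostly with a low value. They report only what shows in the picture. A call takes as long as a camera call. They do not tell look-alikes from the thing itself.
- spotter.regions_of(label, picture): "mask" (400x640 bool, what is visible of it) and "bbox" ([left, top, width, height] in pixels, round what is visible of it).
- spotter.tip_of(label, picture): "at" ([column, row] in pixels: a listed point, or the origin of a listed thing).
The state is a dict: "clock": time; "joint_pos": joint angles; "joint_velocities": joint speeds; "effort": joint torques, N m; "position": TCP position; "tool_rot": TCP orientation; "force": force on the tool from outside, world axes, zero at the start; "ft_torque": the same for the moment, N m; "opening": finger opening in m; "grip_force": force on a finger pad.
Only numpy, scipy, OpenCV 4.12 (cv2) and the standard library are available. Lean on these libraries where they do the work, as an engineer would, in place of code of your own. Each camera call takes 0.05 s, during which the arm holds its last target. There are 200 camera calls.

## Working session

There is one attempt and no reset: what is moved stays moved. The work goes in short steps, Python scripts to look and compute and a tool call to move; the robot and the scene stay as the last step left them, time stands still between calls to the robot, and variables do not carry over. Pictures are saved under pics/ and viewed, at most 10 in all, crops included, and the job is handed in when it is done.

Besides the shell and the picture viewer there is one more tool, called after ">>>" as name([rows], argument=value, ...), one row to a line, values as JSON. drive_tool: Moves the arm, as the interface text tells. Its arguments: {"type":"object","properties":{"targets":{"type":"array","items":{"type":"array","items":{"type":"number"}}},"newtons":{"type":"number"}},"required":["targets"]}

```bash
mkdir -p pics; cat > h.py <<'E'
import numpy as np, cv2
from plant import env, imaging, spotter
def f(p): return 200/np.tan(np.radians(p["vertical_fov"])/2)
def world(p,u,v,z=None):
    "pixel -> world at height z (or by depth)"
    R,t=np.array(p["R"]),np.array(p["t"])
    d=np.array([(u-p["cx"])/f(p),(v-p["cy"])/f(p),1.])
    c=-R.T@t; w=R.T@d
    s=p["range_z"][int(round(v)),int(round(u))] if z is None else (z-c[2])/w[2]
    return c+s*w
def save(p,n): cv2.imwrite(f"pics/{n}.png",p["color"][:,:,::-1])
E
cat > a.py <<'E'
from h import *
o=env.get_obs(); print({k:np.round(o[k],3) for k in("clock","position","tool_rot","force","opening")})
for n in("top","side"):
    p=imaging.snapshot(n); save(p,n+"0")
    print(n, "cam", np.round(-np.array(p["R"]).T@p["t"],3))
    for l,z in(("airbox",0),("cover_rib",.094),("red_pivot",.056),("red_grip",.056),("blue_grip",.056),("mug",0),("spool",0),("flux",0)):
        for r in spotter.tip_of(l,p)[:2]:
            print(l,round(r["conf"],2),np.round(r["at"],1),np.round(world(p,*r["at"],z),3))
E
python3 a.py
```

```text
{'clock': np.float64(0.0), 'position': array([ 0.2  , -0.539,  0.23 ]), 'tool_rot': array([-1.79897e+02, -1.70000e-02,  2.03250e+01]), 'force': array([ 0.003,  0.015, -0.439]), 'opening': np.float64(0.085)}
top cam [ 0.244 -0.024  1.718]
airbox 0.81 [322.9 217.2] [ 0.545 -0.057  0.   ]
airbox 0.24 [411.  201.1] [ 0.593 -0.366  0.   ]
cover_rib 0.79 [350.7 206. ] [ 0.563 -0.148  0.094]
red_grip 0.3 [352.3 204.3] [ 0.576 -0.157  0.056]
mug 0.94 [410.6 198.5] [ 0.602 -0.365  0.   ]
mug 0.79 [422.9 237.5] [ 0.464 -0.398  0.   ]
spool 0.72 [250.1 257.9] [0.412 0.196 0.   ]
flux 0.5 [240.2 230.7] [0.507 0.229 0.   ]
side cam [0.201 0.71  0.748]
airbox 0.69 [329.3 220.1] [ 0.543 -0.061  0.   ]
cover_rib 0.94 [332.7 176.8] [ 0.575 -0.15   0.094]
mug 0.79 [351.4 166.7] [ 0.594 -0.362  0.   ]
mug 0.61 [374.9 155. ] [ 0.544 -0.477  0.   ]
spool 0.8 [330.3 298.5] [0.42  0.198 0.   ]
flux 0.82 [291.2 297.9] [0.506 0.239 0.   ]
```

View pics/top0.png

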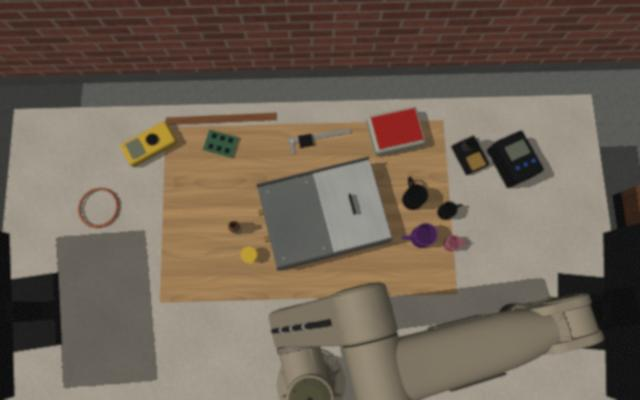

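View pics/side0.png

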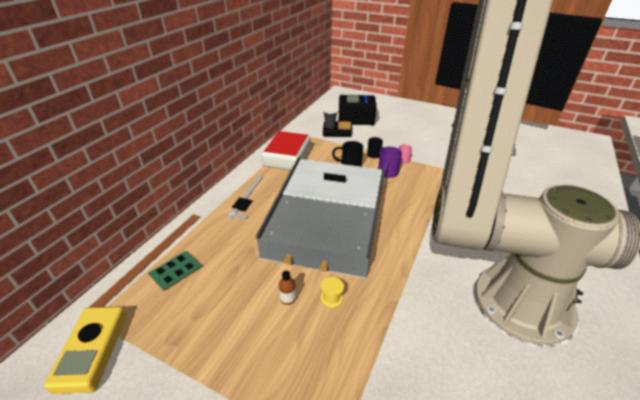

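The top view shows the box turned slightly, with its covered half to the right (-y world), the rib at (354,204) and the deck to the left. The black mug is at (414,196), with a smaller black mug at (447,210) and the purple one at (424,236). The spool is at (249,255) and the flux bottle at (234,227). The side view agrees.

```bash
cat > b.py <<'E'
from h import *
p=imaging.snapshot("top"); F=f(p); R,t=np.array(p["R"]),np.array(p["t"])
v,u=np.mgrid[:400,:640]; d=p["range_z"]
W=(np.stack([(u-p["cx"])/F*d,(v-p["cy"])/F*d,d],-1)-t)@R
reg=(u>245)&(u<400)&(v>150)&(v<275)&(d>0)
m=reg&(W[...,2]>.06)&(W[...,2]<.1)
m=cv2.morphologyEx(m.astype(np.uint8),cv2.MORPH_OPEN,np.ones((5,5)))>0
print(cv2.minAreaRect(W[m][:,:2].astype(np.float32)), np.percentile(W[m][:,2],[5,50,95]))
r=reg&(W[...,2]>.095)&(W[...,2]<.13)
print("rib by depth",r.sum(), W[r].mean(0) if r.any() else "")
for l in("cover_rib","airbox"):
    for q in spotter.regions_of(l,p)[:1]:
        k=q["mask"]; print(l,q["conf"],k.sum(),q["bbox"])
g=p["color"].astype(int).sum(2); dk=reg&(u>335)&(u<375)&(v>185)&(v<220)&(g<200)
print("dark",dk.sum()); P=np.array([world(p,a,b,.1) for a,b in zip(u[dk],v[dk])])
print(cv2.minAreaRect(P[:,:2].astype(np.float32)),P.mean(0))
E
python3 b.py
```

```text
((0.5490607023239136, -0.05715422332286835), (0.2943882942199707, 0.3924577534198761), 12.560942649841309) [0.06981686 0.07826362 0.08747712]
rib by depth 73 [ 0.56597704 -0.13581815  0.10406314]
cover_rib 0.67 4696 [311.1, 160.8, 79.5, 94.7]
airbox 0.63 10556 [258.2, 157.4, 133.8, 113.6]
dark 36
((0.5699854493141174, -0.15220189094543457), (0.05901468172669411, 0.00664141308516264), 12.457427024841309) [ 0.56759547 -0.15283244  0.1       ]
```

```bash
cat > g.py <<'E'
"args: x,y,z (box mm, TCP height) ... -> tool shifts; turn to box yaw"
import sys
from h import *
from scipy.spatial.transform import Rotation as S
C=np.array([.549,-.057]); Y=12.5
def box2w(x,y): a=np.radians(Y); return C+np.array([x*np.cos(a)-y*np.sin(a),x*np.sin(a)+y*np.cos(a)])
def w2box(P): a=np.radians(-Y); d=np.array(P)[:2]-C; return np.array([d[0]*np.cos(a)-d[1]*np.sin(a),d[0]*np.sin(a)+d[1]*np.cos(a)])
def pose():
    o=env.get_obs(); return np.array(o["position"]),S.from_euler("xyz",o["tool_rot"],degrees=True),o
if __name__=="__main__":
    P,Q,o=pose(); print("clock",o["clock"],"box",np.round(w2box(P)*1e3,1),"z",round(P[2]*1e3,1),"F",np.round(o["force"],1),"open",o["opening"])
    T=S.from_euler("xyz",[180,0,Y],degrees=True); print("turn",np.round((Q.inv()*T).as_rotvec(degrees=True),1))
    for a in sys.argv[1:]:
        x,y,z=[float(k)/1e3 for k in a.split(",")]
        print(a,np.round(Q.inv().apply(np.r_[box2w(x,y),z]-P),4))
E
python3 g.py 0,-140,200 0,-140,100
```

```text
clock 1.05 box [-445.3 -395.2] z 231.3 F [-0.4 -0.4  0.5] open 0.08563975906161762
turn [0.  0.  7.8]
0,-140,200 [ 0.4759 -0.1922  0.0313]
0,-140,100 [ 0.4759 -0.1922  0.1313]
```

>>> drive_tool([
  [0, 0.06, -0.024, 0, 0, 0, 2],
  [0, 0.115, -0.046, 0, 0, 0, 4],
  [0, 0.17, -0.068, 0, 0, 0, 6],
  [0, 0.22, -0.09, 0, 0, 0, 7.8],
  [0, 0.27, -0.11, 0.01, 0, 0, 7.8],
], newtons=40)

```text
clock: 1.68
position: [0.4163, -0.3414, 0.2222]
tool_rot: [179.9, -0.1, 12.5]
force: [1.0, -0.7, 1.0]
opening: -0.0
grip_force: 0.0
```

```bash
python3 g.py 0,-140,200 0,-140,90
```

```text
clock 1.675 box [-191.1 -248.9] z 222.2 F [ 1.  -0.7  1. ] open -2.0405900205308657e-05
turn [ 0.1 -0.1  0. ]
0,-140,200 [ 0.1911 -0.1089  0.0222]
0,-140,90 [ 0.191  -0.1091  0.1322]
```

>>> drive_tool([
  [0, 0.05, -0.03, 0.01, 0, 0, 0],
  [0, 0.1, -0.06, 0.02, 0, 0, 0],
  [0, 0.15, -0.085, 0.04, 0, 0, 0],
  [0, 0.191, -0.109, 0.08, 0, 0, 0],
  [0, 0.191, -0.109, 0.12, 0, 0, 0],
])

```text
clock: 2.3
position: [0.5802, -0.1918, 0.1003]
tool_rot: [180.0, -0.1, 12.8]
force: [-0.4, -0.7, -0.2]
opening: 0.0
grip_force: 0.0
```

```bash
python3 - <<'E'
from g import *
P,Q,o=pose(); p=imaging.snapshot("wrist"); save(p,"w0")
M=np.array(p["mount"])
for r in spotter.tip_of("cover_rib",p)[:2]:
    u,v=r["at"]; d=np.array([(u-p["cx"])/f(p),(v-p["cy"])/f(p),1])
    c=P+Q.apply(M[:3,3]); w=Q.apply(M[:3,:3]@d); X=c+w*(.094-c[2])/w[2]
    print(r["conf"],r["at"],X,w2box(X))
E
python3 g.py 0,-140,88 0,90,88
```

```text
0.56 [237.0, 253.2] [ 0.56990802 -0.15088117  0.094     ] [ 9.28137188e-05 -9.61811363e-02]
clock 2.4 box [  -4.  -137.3] z 96.4 F [-0.9  0.3 -0.4] open -0.00028539396658840155
turn [-0.3  0.4  0.1]
0,-140,88 [0.0041 0.0028 0.0083]
0,90,88 [ 0.0046 -0.2272  0.0096]
```

View pics/w0.png

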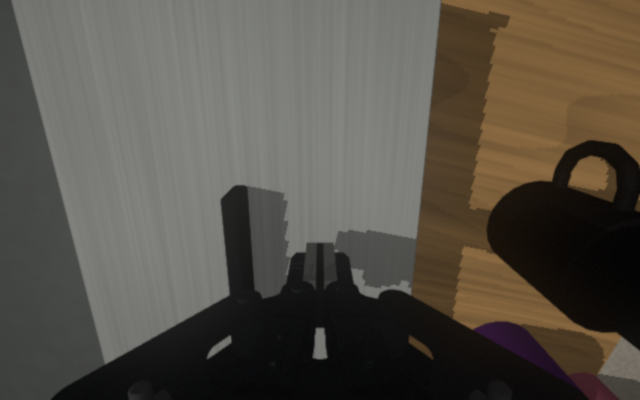

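The wrist view shows the rib at (237,253) left of the shut fingers at (320,270). The mugs are clear on the right.

>>> drive_tool([
  [0, 0.004, 0, 0.007, 0, 0, 0],
  [0, 0.004, -0.01, 0.008, 0, 0, 0],
  [0, 0.004, -0.03, 0.008, 0, 0, 0],
  [0, 0.004, -0.05, 0.008, 0, 0, 0],
  [0, 0.004, -0.07, 0.008, 0, 0, 0],
])

```text
clock: 3.02
position: [0.5664, -0.1243, 0.0945]
tool_rot: [179.9, -0.1, 12.5]
force: [-0.0, -3.6, 2.0]
opening: -0.0
grip_force: 1.6
```

```bash
python3 g.py 0,40,88 0,65,88
```

```text
clock 3.025 box [  2.4 -69.5] z 94.5 F [-0.  -3.6  2. ] open -2.2481925508924334e-05
turn [ 0.1 -0.1  0. ]
0,40,88 [-0.0024 -0.1095  0.0063]
0,65,88 [-0.0024 -0.1345  0.0063]
```

>>> drive_tool([
  [0, 0, -0.025, 0.002, 0, 0, 0],
  [0, 0, -0.05, 0.002, 0, 0, 0],
  [0, 0, -0.075, 0.002, 0, 0, 0],
  [0, 0, -0.1, 0.002, 0, 0, 0],
  [0, 0, -0.12, 0.002, 0, 0, 0],
])

```text
clock: 3.65
position: [0.5397, -0.0062, 0.0915]
tool_rot: [180.0, -0.0, 12.6]
force: [0.8, -3.3, 3.5]
opening: -0.0
grip_force: 1.6
```

>>> drive_tool([
  [0, 0, -0.005, 0, 0, 0, 0],
  [0, 0, -0.01, 0, 0, 0, 0],
  [0, 0, -0.013, 0, 0, 0, 0],
  [0, 0, -0.016, 0, 0, 0, 0],
])

```text
clock: 4.15
position: [0.5365, 0.0068, 0.091]
tool_rot: [180.0, 0.1, 12.5]
force: [0.1, -10.7, 0.4]
opening: 0.0004
grip_force: 5.3
```

```bash
python3 g.py 0,65,88; sed -i 's/W\[m\]\[:,2\],\[5/W[m][:,2],[5/' b.py; python3 - <<'E'
from g import *
p=imaging.snapshot("side")
for l,z in(("cover_rib",.094),("red_pivot",.056),("red_grip",.056),("blue_grip",.056)):
    for r in spotter.tip_of(l,p)[:2]: print(l,round(r["conf"],2),np.round(w2box(world(p,*r["at"],z))*1e3,1))
E
```

```text
clock 4.15 box [ 1.6 65. ] z 91.0 F [  0.1 -10.7   0.4] open 0.0003706422478747595
turn [ 0.   0.1 -0. ]
0,65,88 [-0.0016  0.      0.003 ]
cover_rib 0.6 [ 3.7 79.6]
red_grip 0.5 [14.2 37.8]
blue_grip 0.5 [ -37.4 -100.9]
```

>>> drive_tool([
  [0, 0, 0.015, 0, 0, 0, 0],
  [0, 0, 0.03, -0.03, 0, 0, 0],
  [0, -0.02, 0.08, -0.07, 0, 0, 0],
  [0, -0.05, 0.13, -0.1, 0, 0, 0],
  [0, -0.09, 0.18, -0.13, 0, 0, 0],
])

```text
clock: 5.03
position: [0.4941, -0.1767, 0.2155]
tool_rot: [-180.0, -0.1, 12.6]
force: [0.5, -0.8, -0.3]
opening: 0.0001
grip_force: 0.0
```

>>> drive_tool([
  [0, 0, 0, 0, 0, 0, 0],
  [0, 0, 0, 0, 0, 0, 0],
])

```text
clock: 5.28
position: [0.4939, -0.175, 0.2141]
tool_rot: [-179.9, -0.0, 12.5]
force: [-0.0, -0.2, -0.3]
opening: 0.0001
grip_force: 0.0
```

```bash
cat > c.py <<'E'
from g import *
import sys
P,Q,o=pose(); p=imaging.snapshot("wrist"); save(p,sys.argv[1]); M=np.array(p["mount"])
def wb(u,v,z):
    d=np.array([(u-p["cx"])/f(p),(v-p["cy"])/f(p),1]); c=P+Q.apply(M[:3,3]); w=Q.apply(M[:3,:3]@d); return np.round(w2box(c+w*(z-c[2])/w[2])*1e3,1)
print(w2box(P),P[2])
for l,z in(("cover_rib",.094),("red_pivot",.056),("red_grip",.056),("blue_grip",.056)):
    for r in spotter.tip_of(l,p)[:2]: print(l,round(r["conf"],2),np.round(r["at"]),wb(*r["at"],z))
hsv=cv2.cvtColor(p["color"],cv2.COLOR_RGB2HSV).astype(int); H,Sa=hsv[...,0],hsv[...,1]
for n,m in(("red",((H<8)|(H>172))&(Sa>130)),("blue",(H>100)&(H<125)&(Sa>110))):
    k,lab,st,ce=cv2.connectedComponentsWithStats(m.astype(np.uint8))
    for i in np.argsort(-st[1:,4])[:2]+1:
        v,u=np.where(lab==i); B=np.array([wb(a,b,.064) for a,b in zip(u,v)])
        print(n,st[i],ce[i],cv2.minAreaRect(B.astype(np.float32)))
E
python3 c.py w1
```

```text
[-0.07933926 -0.10331491] 0.21410862307820316
cover_rib 0.76 [89. 97.] [-0.9 79.6]
red_pivot 0.77 [364.  22.] [  60.5 -142.3]
red_grip 0.65 [314.  41.] [ 45.5 -99.5]
blue_grip 0.61 [314. 144.] [-43.5 -99.1]
blue_grip 0.18 [509. 116.] [ -17.2 -281.2]
red [ 273    5  106   60 2273] [326.46722393  35.84645842] ((46.14112854003906, -110.25366973876953), (24.496021270751953, 91.34357452392578), 22.83769416809082)
red [552  91   1   1   1] [552.  91.] ((4.199999809265137, -310.5), (0.0, 0.0), 0.0)
blue [ 275  123   98   34 1622] [323.96670777 141.10789149] ((-38.138668060302734, -108.03858947753906), (23.43550682067871, 90.64472198486328), 5.850054740905762)
```

View pics/w1.png

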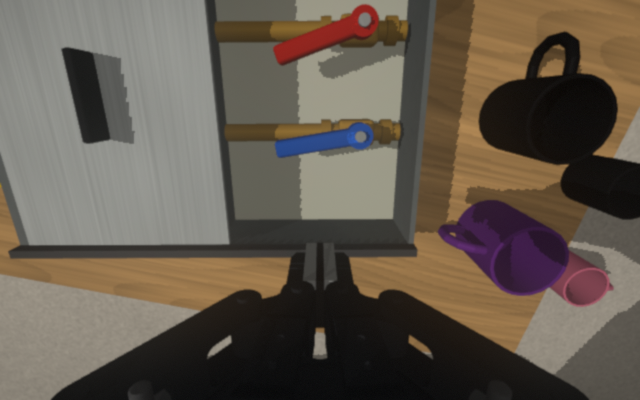

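The wrist view shows the cover over the deck with the rib at (88,97). The red handle has its pivot at (364,20) and tip at (280,55), about 0.37 rad. The blue handle is at (320,140), and nothing else is in the well. Next I go in on the +x side of the red bar.

```bash
python3 g.py 80,-85,130 80,-85,45 
```

```text
clock 5.525 box [ -78.9 -101.9] z 213.7 F [-0.4 -1.4  0.8] open -0.00014583371069652021
turn [-0.1  0.1  0.1]
80,-85,130 [ 0.159  -0.0164  0.0836]
80,-85,45 [ 0.1591 -0.0163  0.1686]
```

>>> drive_tool([
  [0, 0.055, -0.005, 0, 0, 0, 0],
  [0, 0.11, -0.01, 0.01, 0, 0, 0],
  [0, 0.159, -0.016, 0.04, 0, 0, 0],
  [0, 0.159, -0.016, 0.085, 0, 0, 0],
  [0, 0.159, -0.016, 0.085, 0, 0, 0],
])

```text
clock: 6.15
position: [0.6429, -0.1222, 0.1244]
tool_rot: [-179.7, 0.5, 12.7]
force: [0.0, -0.8, -0.4]
opening: -0.0001
grip_force: 0.0
```

```bash
python3 g.py 80,-85,46
```

```text
clock 6.15 box [ 77.5 -84. ] z 124.4 F [ 0.  -0.8 -0.4] open -9.314901763802666e-05
turn [-0.3  0.5  0.2]
80,-85,46 [0.0032 0.0014 0.0784]
```

>>> drive_tool([
  [0, 0.003, 0.001, 0.03, 0, 0, 0],
  [0, 0.003, 0.001, 0.06, 0, 0, 0],
  [0, 0.003, 0.001, 0.079, 0, 0, 0],
  [0, 0.003, 0.001, 0.079, 0, 0, 0],
])

```text
clock: 6.65
position: [0.6482, -0.1249, 0.051]
tool_rot: [-180.0, 0.1, 12.5]
force: [1.0, -0.1, 0.3]
opening: 0.0001
grip_force: 0.0
```

```bash
python3 g.py 66,-89,45 55,-89,45 45,-91,45 36,-94,45 29,-99,45 23,-104,45 15,-120,45
```

```text
clock 6.65 box [ 82.1 -87.7] z 51.0 F [ 1.  -0.1  0.3] open 5.8589827431638185e-05
turn [-0.   0.1  0. ]
66,-89,45 [-0.0161  0.0013  0.006 ]
55,-89,45 [-0.0271  0.0013  0.006 ]
45,-91,45 [-0.0371  0.0033  0.006 ]
36,-94,45 [-0.0461  0.0063  0.006 ]
29,-99,45 [-0.0531  0.0113  0.006 ]
23,-104,45 [-0.0591  0.0162  0.006 ]
15,-120,45 [-0.0672  0.0322  0.006 ]
```

>>> drive_tool([
  [0, -0.012, 0.001, 0.005, 0, 0, 0],
  [0, -0.02, 0.001, 0.005, 0, 0, 0],
  [0, -0.028, 0.002, 0.005, 0, 0, 0],
  [0, -0.037, 0.003, 0.005, 0, 0, 0],
  [0, -0.046, 0.006, 0.005, 0, 0, 0],
])

```text
clock: 7.28
position: [0.6081, -0.141, 0.048]
tool_rot: [179.9, -0.4, 12.6]
force: [5.1, 2.9, 0.7]
opening: -0.0003
grip_force: 2.4
```

```bash
python3 g.py 29,-99,45 23,-104,45 15,-120,45
```

```text
clock 7.275 box [ 39.5 -94.8] z 48.0 F [5.1 2.9 0.7] open -0.0002771019448886174
turn [ 0.1 -0.4  0.1]
29,-99,45 [-0.0105  0.0042  0.0029]
23,-104,45 [-0.0165  0.0091  0.0029]
15,-120,45 [-0.0246  0.0251  0.0029]
```

>>> drive_tool([
  [0, -0.007, 0.005, 0, 0, 0, 0],
  [0, -0.013, 0.01, 0, 0, 0, 0],
  [0, -0.017, 0.016, 0, 0, 0, 0],
  [0, -0.02, 0.022, 0, 0, 0, 0],
  [0, -0.021, 0.026, 0, 0, 0, 0],
])

```text
clock: 7.9
position: [0.5903, -0.1697, 0.0459]
tool_rot: [-179.8, -0.1, 12.6]
force: [1.6, 15.4, 7.4]
opening: -0.0002
grip_force: 7.1
```

```bash
python3 g.py 15,-120,45; python3 c.py w2
```

```text
clock 7.9 box [  15.9 -119. ] z 45.9 F [ 1.6 15.4  7.4] open -0.0002205872059569322
turn [-0.2 -0.1  0.1]
15,-120,45 [-0.0009  0.001   0.0009]
[ 0.01590842 -0.11896508] 0.045943937537686476
cover_rib 0.46 [607. 273.] [  35.8 -219. ]
red_pivot 0.68 [372. 178.] [  59.9 -143.5]
red_grip 0.67 [364. 268.] [  15.9 -141.7]
red [ 340  149   61  150 5242] [367.39049981 217.72205265] ((39.453163146972656, -139.15321350097656), (24.733322143554688, 68.54539489746094), 85.1899642944336)
blue [312 339  16  22 289] [319.58131488 349.76470588] ((-25.299997329711914, -120.55000305175781), (7.499999046325684, 12.799999237060547), 90.0)
```

View pics/w2.png

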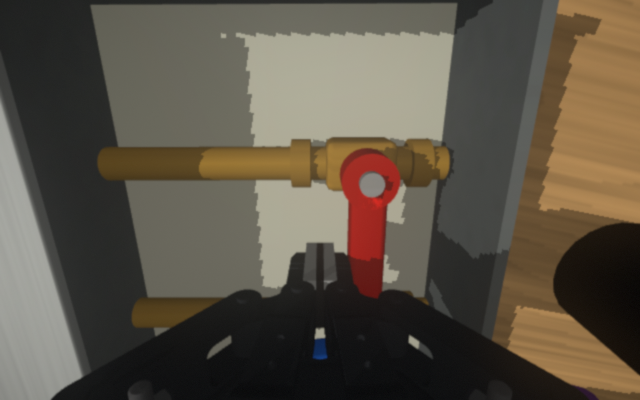

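The red bar now runs straight across the pipe, with its pivot at (372,180) and grip at (364,268). The contact force has jumped to 15 N, so it is at its stop. I'll give it a short firm press, then back away.

>>> drive_tool([
  [0, 0, 0.002, 0, 0, 0, 0],
  [0, 0, 0.002, 0, 0, 0, 0],
  [0, 0, -0.012, 0, 0, 0, 0],
  [0, 0.005, -0.02, -0.02, 0, 0, 0],
  [0, 0.005, -0.02, -0.06, 0, 0, 0],
])

```text
clock: 8.78
position: [0.5886, -0.1496, 0.1037]
tool_rot: [-179.9, 0.3, 12.5]
force: [-0.0, 0.2, 1.4]
opening: -0.0004
grip_force: 0.0
```

>>> drive_tool([
  [0, 0, 0, -0.05, 0, 0, 0],
  [0, -0.04, 0, -0.09, 0, 0, 0],
  [0, -0.09, 0, -0.11, 0, 0, 0],
  [0, -0.09, 0, -0.11, 0, 0, 0],
  [0, -0.09, 0, -0.11, 0, 0, 0],
])

```text
clock: 9.4
position: [0.503, -0.1703, 0.2153]
tool_rot: [179.9, 0.0, 12.5]
force: [0.0, 0.5, -0.4]
opening: -0.0003
grip_force: 0.0
```

```bash
python3 c.py w3; python3 a.py | grep -E "mug|spool|flux|clock"
```

```text
[-0.06943277 -0.10067368] 0.21532717849593974
cover_rib 0.73 [ 94. 109.] [-0.3 81.1]
red_pivot 0.69 [368.  38.] [  58.4 -144.5]
red_grip 0.83 [365.  88.] [  17.  -143.9]
blue_grip 0.73 [317. 152.] [-42.  -99.8]
red [ 351   19   30  111 1973] [363.38824126  72.66244298] ((26.08868408203125, -138.89154052734375), (24.296817779541016, 90.37552642822266), 86.12281799316406)
red [549 104   1   1   1] [549. 104.] ((3.0, -309.1000061035156), (0.0, 0.0), 0.0)
blue [ 278  133   97   34 1584] [326.08775253 151.24242424] ((-37.83258819580078, -108.045654296875), (23.663522720336914, 90.88694763183594), 5.996796131134033)
{'clock': np.float64(9.65), 'position': array([ 0.503, -0.17 ,  0.214]), 'tool_rot': array([-1.79953e+02,  8.10000e-02,  1.25650e+01]), 'force': array([ 0.534, -0.184,  0.143]), 'opening': np.float64(0.0)}
mug 0.84 [423.  238.2] [ 0.461 -0.399  0.   ]
mug 0.81 [441.2 211.4] [ 0.553 -0.469  0.   ]
spool 0.54 [250.5 257.6] [0.413 0.194 0.   ]
flux 0.54 [239.3 229. ] [0.513 0.232 0.   ]
mug 0.9 [351.7 168.7] [ 0.588 -0.351  0.   ]
mug 0.89 [389.3 171.2] [ 0.461 -0.395  0.   ]
spool 0.79 [329.3 298.3] [0.422 0.199 0.   ]
spool 0.7 [321.6 176.5] [ 0.664 -0.258  0.   ]
flux 0.71 [290.8 297.9] [0.507 0.239 0.   ]
```

View pics/w3.png

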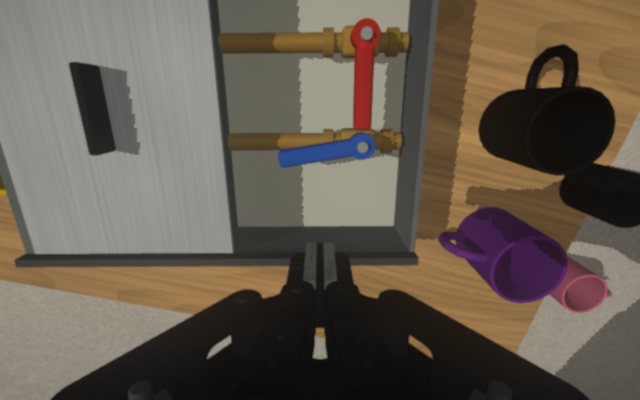

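The final view shows the red bar square across its pipe from (367,33) to (362,128). The blue handle is unchanged at 6° in the same fit as before, the cover is open with the rib at 81 mm, and the loose items are where they started.

```bash
python3 -c "
from plant import env
print(env.job_done())"
```

```text
the job is handed in; nothing more can be done
None
```

The cover is fully open, the red valve is shut square across its pipe, the blue handle, mug, spool and flux bottle showed no movement beyond measurement noise in the last pictures, and the job is handed in; no verdict was shown.

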